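Load the rusty bolts into the tumbler and drop its lid into its notch

ROBOT

A 6-joint arm with a two-finger parallel gripper is mounted at the origin on a cart in front of the work surface, level with it; the furniture and walls round the work are solid. World frame = base frame: x ahead of the robot, y to its left, z up, the work surface at z = 0. Lengths are in m, angles in rad, forces in N, time in s.
With the tool pointing down it reaches from about 0.25 to 0.775 m from the base axis. Payload 4 kg.
Tool frame: the origin (TCP) lies on the centre line of the jaws, within the pads' length; the fingertips stand 25 mm ahead of it and the grasp point (between the pads) lies 6 mm ahead of it; z points along the fingers, y is the line along which they close (so a half turn about z gives the same grasp; the last joint's range is limited). The gripper opens to 94 mm and grips with 3 to 60 N. Pads are 16 mm wide; open, the fingers measure 119 mm over their backs; the gripper's body (75 mm by 177 mm) begins 78 mm behind the grasp point.
Start: joints at [-0.103, 0.087, 1.371, -0, 1.684, -0.103], TCP at [0.55, -0, 0.231] pointing down, gripper open.
Joint ranges: [-3.1, 3.1], [-0.76, 2.03], [0.27, 2.55], [-1.08, 4.22], [0.17, 2.65], [-2.57, 2.57]. Speed limits (rad/s): [2.79, 2.79, 3.14, 3.14, 3.14, 3.14].

INTERFACE

Orientations are given as [roll, pitch, yaw] about the fixed x, y, z axes, in that order (R = Rz(yaw) Ry(pitch) Rx(roll)).
In Python, from bench import robot, imaging gives the robot as it stands. The module is installed in compiled form; this text tells all that it offers.
- The arm moves only by the tool drive_tool, never from a script. Its argument "series" is a list of rows, each a list of 3 entries, a list of its own where there are three numbers: the finger opening in m, from 0 to 0.094, then the shift along the tool's x, y, z in m, then the turn, a rotation vector about the tool's x, y, z in rad. A call has 1 to 5 rows; each row is the pose to reach, as a shift and turn from the pose commanded when the call began, along the tool's axes at that moment; what a row does not reach only later rows make up. A row lasts 1/8 s, in which the tool goes at most 62.5 mm and 10.7 degrees, less where a joint would pass 70% of its speed; a pose out of reach is approached as far as the arm can. A call with a gripper value outside its range is refused whole. The fingers move at their own pace and stop on an object; the grip force is fixed at half the most. Time passes only in rows, so rows that repeat a pose let the fingers close. It gives the time, the measured TCP pose, the force, the opening and the grip force at its end, in the units of the state.
- robot.get_obs(): the state, without advancing time (a new reading comes with each control period).
- imaging.snapshot(name): name is "scene" or "side" or "wrist"; returns the picture (420x560x3 uint8, red, green, blue); there is no depth.
- imaging.get_calibration(name): a dict with "intrinsics" (3x3 intrinsics, pixels), "position" and "rotation" of the camera in the world. Camera axes: x right, y up, looking along -z (the intrinsics and any distortion apply to the point x, -y, -z); pixel columns grow to the right and rows downward; lengths in m; the calibration is good to about 2 mm. A picture is of the moment at which its call begins: read the wrist's pose just before it. get_calibration takes no time and is no camera call; for the wrist camera it gives the pose at the moment of the call.
- robot.close_job(): hands the job in; it is judged then, once.
The state is a dict: "time": time; "joint_positions": joint angles; "qvel": joint speeds; "joint_torque": joint torques, N m; "tool_pos": TCP position; "ee_rot": TCP orientation; "wrist_force": force on the tool from outside, world axes, zero at the start; "wrist_torque": the same for the moment, N m; "width": finger opening in m; "finger_force": force on a finger pad.
Only numpy, scipy, OpenCV 4.12 (cv2) and the standard library are available. Lean on these libraries where they do the work, as an engineer would, in place of code of your own. Each camera call takes 0.05 s, during which the arm holds its last target. There are 200 camera calls.

TASK

Load the three rusty bolts into the barrel of the bench tumbler: its narrow neck takes one bolt at a time, and each must go right down into the barrel. Then swing the lid round over the neck until it has dropped into its notch and sits down flat on the rim, and leave the other things on the bench where they are.

Things in the scene. Friction and masses are not known exactly. Their poses are not given: they have to be found in the camera images.
- tumbler: Bench tumbler, heavy and immovable: a dark base plate 205 x 160 mm with a motor at its back, carrying a grey barrel that leans 18 degrees from vertical towards the robot's side. Origin: on the bench under the base, 30 mm nearer the robot than the base's middle; x points away from the robot to the motor, z up.
- barrel: The grey steel barrel, 152 mm in diameter; a sloped shoulder narrows it to a round neck. It does not turn. Origin: centre of its underside. z runs up its axis and out of the mouth, so a bolt goes in along -z; x points uphill, away from the robot, to the lid's pivot; y to the left. Its points (neck, barrel_floor, lid_pivot) share these axes.
- neck (a point): Centre of the open mouth of the neck, in the plane of its rim, about 250 mm above the bench. The neck's bore is 48 mm, its outside 60 mm at the rim, its length 28 mm. Axes as barrel.
- barrel_floor (a point): Centre of the barrel's inner floor, 174 mm below the mouth on the axis; axes as barrel. The hollow is 144 mm wide and 118 mm deep up to the shoulder, with a low roof-shaped baffle across its floor; the neck begins 146 mm above this floor. A bolt let go in the neck falls the rest by itself and may lie anyhow.
- lid_pivot (a point): Point on the lid's pivot axis (parallel to the barrel's z), in the plane of the neck's rim, 62 mm uphill of the neck's centre; axes as barrel. The lid's hub here is 25 mm wide and reaches 26 to 40 mm above the rim plane, its fixed post 49 mm. Below the hub a cross pin rides on a steel cam collar.
- lid_handle (a point): Middle of the lid's handle, a black round pin 16 mm in diameter, parallel to the barrel's z, 84 mm from the pivot axis. The point is 34 mm above the rim plane plus lid_lift, 20 mm below the pin's top, 26 mm above the lid's plate (a 68 mm disc, centre 62 mm from the pivot, 5 mm spigot below it). z is the barrel's z; -x points from the pivot outwards.
- lid (a joint): Angle of the lid about its pivot, rad: 0 shut (a solid stop), growing as it opens clockwise seen from above, 2.2 at most; it starts at 1.4 to 1.9. The handle lies from the pivot in the direction (-cos, sin) of this angle in the barrel's x, y. It stays where it is left until the notch; turning it takes up to 3 N at the handle.
- lid_lift (a joint): Height of the lid along its pivot above its shut position, m. A spring presses it onto the cam with about 5 to 8 N. On the cam it is 0.005 while the angle is above 1.25, rises evenly to 0.014 as the angle falls to 0.4, is level to about 0.2, then drops into the notch: 0 at an angle below about 0.06.
- bolt_1: One of three equal rusty brown hexagon bolts, 70 mm long, 0.2 kg: head 30 mm across flats (35 mm across corners) and 12.5 mm thick, round shank 20 mm in diameter. It stands upright on its head. Origin: centre of the head's end face, on the bench at the start; z runs along the bolt to the tip of its shank.
- bolt_2: One of three equal rusty brown hexagon bolts, 70 mm long, 0.2 kg: head 30 mm across flats (35 mm across corners) and 12.5 mm thick, round shank 20 mm in diameter. It stands upright on its head. Origin: centre of the head's end face, on the bench at the start; z runs along the bolt to the tip of its shank.
- bolt_3: One of three equal rusty brown hexagon bolts, 70 mm long, 0.2 kg: head 30 mm across flats (35 mm across corners) and 12.5 mm thick, round shank 20 mm in diameter. It stands upright on its head. Origin: centre of the head's end face, on the bench at the start; z runs along the bolt to the tip of its shank.
- bolt_1_tip (a point): Centre of the shank's free end of bolt_1, 70 mm from the body's origin: the top of the standing bolt.
- bolt_2_tip (a point): Centre of the shank's free end of bolt_2, 70 mm from the body's origin: the top of the standing bolt.
- bolt_3_tip (a point): Centre of the shank's free end of bolt_3, 70 mm from the body's origin: the top of the standing bolt.
- tape_black: Bystander: roll of black tape lying flat among the bolts, 69 mm in diameter, 19 mm high; origin at the centre of its underside. It may change places with a bolt. To be left alone.
- spanner: Bystander: bright open-ended spanner, 162 x 31 x 6 mm, lying near the front edge of the bench; origin at its middle, on the bench. To be left alone.
- pliers: Bystander: red-handled pliers, 181 x 55 x 14 mm, lying right of the bolts; origin at their middle, on the bench. To be left alone.

How it is judged:
By the outcome, as a careful person would: the job done as asked, in the order asked, and still so for the second after the job is handed in, with the robot touching nothing.
It also fails if it takes over 67 s, if anything falls off the work surface, if the arm or the gripper's body presses on something with over 40 N, if the wrist force passes 120 N, or if a joint passes its speed limit or range.

## Working session

There is one attempt and no reset: what is moved stays moved. The work goes in short steps, Python scripts to look and compute and a tool call to move; the robot and the scene stay as the last step left them, time stands still between calls to the robot, and variables do not carry over. Pictures are saved under pics/ and viewed, at most 10 in all, crops included, and the job is handed in when it is done.

Besides the shell and the picture viewer there is one more tool, called as a command line: name --argument value ..., lists and objects as JSON in quotes. drive_tool: Moves the arm, as the interface text tells. Its arguments: {"type":"object","properties":{"series":{"type":"array"}},"required":["series"]}

```bash
mkdir -p pics; cat > h.py <<'E'
import numpy as np, cv2
from bench import robot, imaging
from scipy.spatial.transform import Rotation as R
def snap(n,f=None):
    c=imaging.get_calibration(n); im=imaging.snapshot(n)
    if f: cv2.imwrite('pics/'+f,im[:,:,::-1])
    return im,c
def ray(c,uv):
    K=np.array(c['intrinsics']); d=np.linalg.solve(K,[uv[0],uv[1],1.]); d=np.array(c['rotation'])@(d*[1,-1,-1])
    return np.array(c['position']),d/np.linalg.norm(d)
def onz(c,uv,z):
    p,d=ray(c,uv); return p+d*(z-p[2])/d[2]
def proj(c,P):
    q=(np.array(c['rotation']).T@(np.array(P)-c['position']))*[1,-1,-1]; q=np.array(c['intrinsics'])@q; return q[:2]/q[2]
def tri(rs):
    A=0;b=0
    for p,d in rs:
        M=np.eye(3)-np.outer(d,d); A=A+M; b=b+M@p
    x=np.linalg.solve(A,b); return x,[np.linalg.norm((np.eye(3)-np.outer(d,d))@(x-p)) for p,d in rs]
E
python3 - <<'E'
from h import *
ims=[]
for n in ("scene","side"):
    im,c=snap(n,n+'0.png'); ims.append(im); print(n,{k:np.round(v,3).tolist() if not isinstance(v,str) else v for k,v in c.items()})
im,c=snap('wrist','wrist0.png');print({k:np.round(v,3).tolist() for k,v in c.items()})
o=robot.get_obs(); print(o)
E
```

```text
scene {'intrinsics': [[451.956, 0.0, 272.175], [0.0, 451.956, 210.654], [0.0, 0.0, 1.0]], 'position': [0.052, -0.845, 0.926], 'rotation': [0.85, 0.005, -0.531]}
side {'intrinsics': [[426.866, 0.0, 270.63], [0.0, 426.866, 215.881], [0.0, 0.0, 1.0]], 'position': [0.039, -0.807, 0.778], 'rotation': [0.935, -0.003, -0.558]}
{'intrinsics': [[351.384, 0.0, 277.515], [0.0, 351.384, 211.455], [0.0, 0.0, 1.0]], 'position': [0.55, 0.082, 0.385], 'rotation': [-0.286, 0.002, 0.002]}
{'time': 0.15, 'joint_positions': array([-1.03087364e-01,  8.77777613e-02,  1.37186415e+00, -1.62723286e-05,
        1.68362614e+00, -1.03125206e-01]), 'qvel': array([ 0.00100888, -0.00126859, -0.00445192,  0.00014852,  0.00082503,
       -0.00100518]), 'joint_torque': array([ 1.24418581e-03, -3.40636396e+01, -3.02795255e+01,  7.18983379e-02,
        3.04441026e-02, -1.11468453e-04]), 'tool_pos': array([5.49623402e-01, 3.59977831e-05, 2.29598907e-01]), 'ee_rot': array([-3.13992450e+00, -1.56383209e-04,  1.57083222e+00]), 'wrist_force': array([ 0.95157556,  0.32300918, -0.01720088]), 'wrist_torque': array([ 0.01923547,  0.02931021, -0.01483522]), 'finger_force': 0.0, 'width': 0.09373887584892408}
```

```bash
sed -i "s/^def snap/def _c(n):\n    c=dict(imaging.get_calibration(n)); c['rotation']=R.from_euler('xyz',c['rotation']).as_matrix(); return c\ndef snap/; s/c=imaging.get_calibration(n); im/c=_c(n); im/" h.py; head -9 h.py
```

```text
import numpy as np, cv2
from bench import robot, imaging
from scipy.spatial.transform import Rotation as R
def _c(n):
    c=dict(imaging.get_calibration(n)); c['rotation']=R.from_euler('xyz',c['rotation']).as_matrix(); return c
def snap(n,f=None):
    c=_c(n); im=imaging.snapshot(n)
    if f: cv2.imwrite('pics/'+f,im[:,:,::-1])
    return im,c
```

View pics/scene0.png

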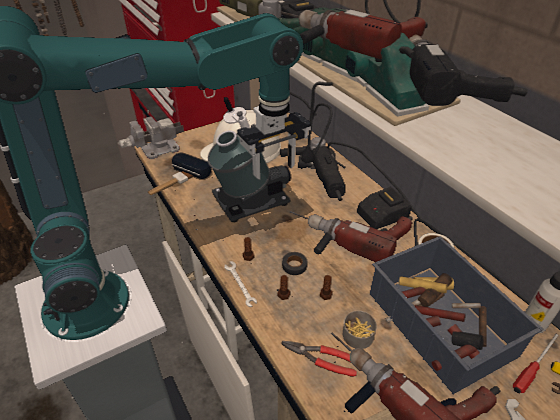

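View pics/side0.png

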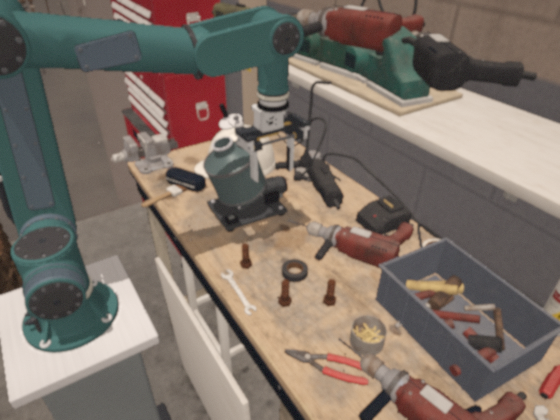

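View pics/wrist0.png

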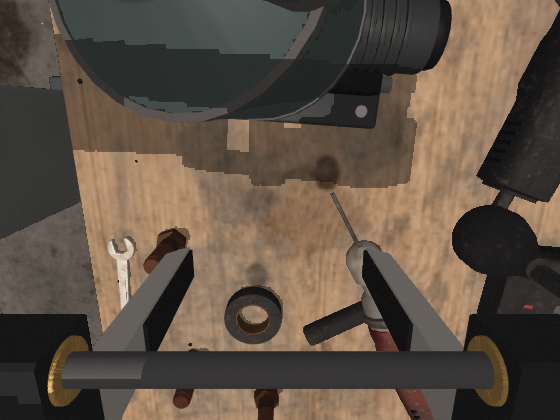

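```bash
python3 - <<'E'
from h import *
c=_c('scene');s=_c('side')
for a,b in [((248,239),(245,246)),((284,278),(286,283)),((326,278),(331,283))]:
    print('tip',onz(c,a,.07).round(3),onz(s,b,.07).round(3))
print('tape',onz(c,(294,262),.01).round(3), 'neck',onz(c,(229,139),.25).round(3),onz(s,(222,145),.25).round(3))
print('spanner',onz(c,(228,266),0),onz(c,(252,302),0),'base',[onz(c,q,.0).round(3) for q in((228,222),(290,193),(208,185))])
w=_c('wrist'); print([onz(w,q,.07).round(3) for q in ((152,265),(180,403),(265,410))])
E
python3 -c "
import cv2
for n,x,y in(('scene',190,90),('side',180,95)):
    im=cv2.imread(f'pics/{n}0.png')[y:y+130,x:x+130]; cv2.imwrite(f'pics/c{n}.png',cv2.resize(im,None,fx=4,fy=4,interpolation=2))
"
```

```text
Traceback (most recent call last):
NameError: name '_c' is not defined
```

View pics/cscene.png

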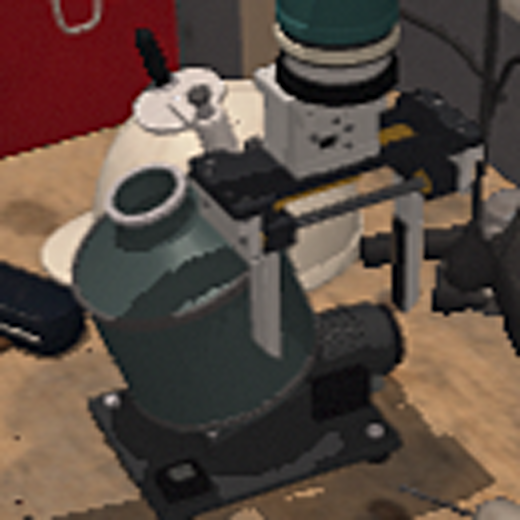

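```bash
sed -i 's/_c(/cal(/' h.py; sed -i 's/_c(/cal(/g' h.py; python3 - <<'E'
from h import *
c=cal('scene');s=cal('side')
for a,b in [((248,239),(245,246)),((284,278),(286,283)),((326,278),(331,283))]:
    print('tip',onz(c,a,.07).round(3),onz(s,b,.07).round(3))
print('tape',onz(c,(294,262),.01).round(3), 'neck',onz(c,(226,139),.25).round(3),onz(s,(222,145),.25).round(3))
print('spanner',onz(c,(228,266),0).round(3),onz(c,(252,302),0).round(3),'base',[onz(c,q,.0).round(3) for q in((228,222),(290,193),(208,185))])
w=cal('wrist'); print([onz(w,q,.07).round(3) for q in ((152,265),(180,403),(265,410))])
E
```

```text
tip [ 0.428 -0.069  0.07 ] [ 0.425 -0.07   0.07 ]
tip [ 0.44  -0.233  0.07 ] [ 0.441 -0.234  0.07 ]
tip [ 0.529 -0.286  0.07 ] [ 0.529 -0.289  0.07 ]
tape [ 0.52  -0.156  0.01 ] neck [0.481 0.145 0.25 ] [0.478 0.139 0.25 ]
spanner [ 0.363 -0.069 -0.   ] [ 0.361 -0.209  0.   ] base [array([0.441, 0.09 , 0.   ]), array([0.676, 0.112, 0.   ]), array([ 0.464,  0.287, -0.   ])]
[array([ 0.427, -0.066,  0.07 ]), array([ 0.442, -0.233,  0.07 ]), array([ 0.536, -0.243,  0.07 ])]
```

drive_tool --series '[[0.094,[0.03,-0.015,-0.05],[0,0,0]],[0.094,[0.055,-0.03,-0.11],[0,0,0]],[0.094,[0.08,-0.04,-0.165],[0,0,0]],[0.094,[0.1,-0.05,-0.219],[0,0,0]],[0.094,[0.1,-0.05,-0.219],[0,0,0]]]'

```text
time: 0.78
tool_pos: [0.4998, 0.1013, 0.4556]
ee_rot: [3.13, -0.001, 1.573]
wrist_force: [0.1, 0.1, -0.0]
width: 0.0941
finger_force: 0.0
```

```bash
python3 - <<'E'
from h import *
im,c=snap('wrist','w1.png'); np.savez('w1.npz',im=im,**c)
for n in('scene','side'):
    im,c=snap(n,n+'1.png'); np.savez(n+'1.npz',im=im,**c)
E
```

```text
(no output)
```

View pics/w1.png

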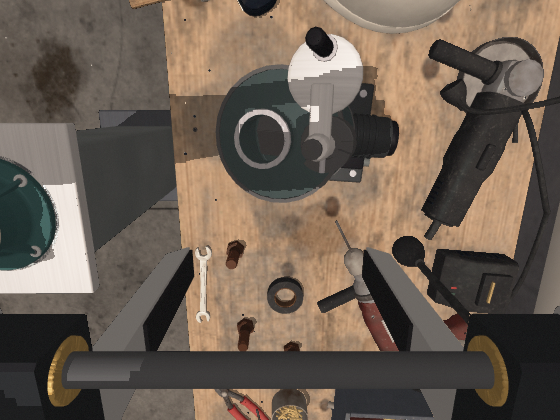

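drive_tool --series '[[0.094,[-0.05,-0.03,0],[0,0,0]],[0.094,[-0.1,-0.06,0],[0,0,0]],[0.094,[-0.12,-0.06,0],[0,0,0]],[0.094,[-0.12,-0.06,0],[0,0,0]]]'

```text
time: 1.42
tool_pos: [0.4396, -0.0215, 0.447]
ee_rot: [-3.137, -0.001, 1.567]
wrist_force: [-0.5, -0.2, -0.8]
width: 0.0939
finger_force: 0.0
```

```bash
python3 - <<'E'
from h import *
im,c=snap('wrist','w2.png'); np.savez('w2.npz',im=im,**c)
E
```

```text
(no output)
```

View pics/w2.png

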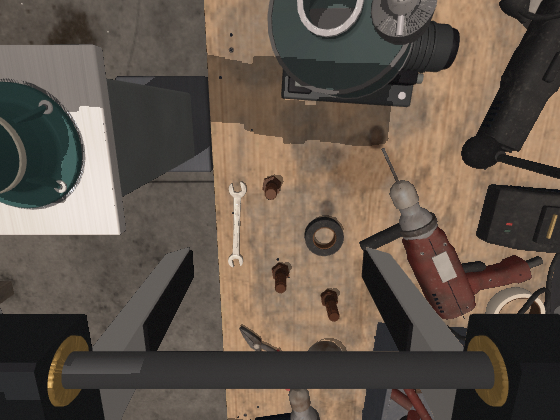

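```bash
cat > m.py <<'E'
from h import *
def ld(n):
    d=np.load(n+'.npz'); return d['im'],{k:d[k] for k in('intrinsics','position','rotation')}
def tip(im,c,uv):
    "tip pixel of a standing bolt near uv: far end (from nadir) of the brown blob, less one shank radius"
    u,v=uv; h=cv2.cvtColor(im,cv2.COLOR_RGB2HSV).astype(int)
    f=im.astype(int); m=((f[...,0]-f[...,2])>0.38*f[...,0])&(f[...,0]<125)
    w=np.zeros(m.shape,bool); w[v-24:v+25,u-24:u+25]=1
    n,l,st,ce=cv2.connectedComponentsWithStats(cv2.morphologyEx((m&w).astype(np.uint8),cv2.MORPH_OPEN,np.ones((2,2))))
    k=1+np.argmax(st[1:,4]); ys,xs=np.where(l==k)
    P=np.c_[xs,ys]; nad=proj(c,np.array(c['position'])*[1,1,0]+[0,0,0.0])
    d=ce[k]-nad; d/=np.linalg.norm(d); s=(P-ce[k])@d; t=(P-ce[k])@[-d[1],d[0]]
    smax=np.percentile(s,99.5)+.5
    X=onz(c,ce[k],.07); r=c['intrinsics'][0,0]*.010/abs((np.array(c['rotation']).T@(X-c['position']))[2])
    top=s>smax-1.6*r; tc=(t[top].min()+t[top].max())/2
    return ce[k]+d*(smax-r)+np.array([-d[1],d[0]])*tc, st[k], r, 2*r-(t[top].max()-t[top].min()+1)
E
python3 - <<'E'
from m import *
V={n:ld(n) for n in('w1','w2')}
pts={'A':{'w1':(234,252),'w2':(271,188)},'B':{'w1':(245,330),'w2':(281,277)},'C':{'w2':(331,303)}}
for b,q in pts.items():
    rs=[]
    for n,uv in q.items():
        im,c=V[n]; p,st,r,e=tip(im,c,uv); rs.append(ray(c,p)); print(b,n,p.round(1),st,round(r,1),round(e,1),onz(c,p,.07).round(4))
    if len(rs)>1: x,e=tri(rs); print('  tri',x.round(4),np.round(e,4))
# rim
im,c=V['w1']
f=im.astype(int); m=((f.min(2)>120)&(f.max(2)-f.min(2)<35)).astype(np.uint8)
n,l,st,ce=cv2.connectedComponentsWithStats(m[90:190,210:300]); print(st[1:])
k=1+np.argmax(st[1:,4]); mm=(l==k).astype(np.uint8)
cs,h=cv2.findContours(mm,cv2.RETR_CCOMP,cv2.CHAIN_APPROX_NONE)
for ct in cs:
    if len(ct)>40: E=cv2.fitEllipse(ct); print('ell',len(ct),E,onz(c,np.array(E[0])+[210,90],.25).round(4))
w=np.zeros((420,560,3),np.uint8)
cr=np.hstack([cv2.resize(V['w1'][0][20:170,280:370],None,fx=4,fy=4,interpolation=2),cv2.resize(ld('scene1')[0][100:190,195:285],(400,400),interpolation=2)[:,:] if 0 else np.zeros((600,1,3),np.uint8),
 np.vstack([cv2.resize(ld('scene1')[0][90:165,195:295],None,fx=4,fy=4,interpolation=2),cv2.resize(ld('side1')[0][100:175,185:285],None,fx=4,fy=4,interpolation=2)])])
cv2.imwrite('pics/cr.png',cr[:,:,::-1]); print(cr.shape)
E
```

```text
A w1 [232.3 263.4] [227 241  20  29 385] 6.0 -0.4 [ 0.4295 -0.0664  0.07  ]
A w2 [271.7 194. ] [264 176  20  25 365] 6.5 -4.1 [ 0.4292 -0.0679  0.07  ]
  tri [ 0.4289 -0.0693  0.0638] [0.0002 0.0002]
B w1 [243.7 346.1] [238 319  17  33 388] 5.6 0.0 [ 0.445 -0.229  0.07 ]
B w2 [281.  287.5] [273 264  17  30 378] 6.0 0.9 [ 0.4437 -0.2299  0.07  ]
  tri [ 0.4441 -0.2334  0.064 ] [0.0004 0.0004]
C w2 [334.4 316.4] [322 290  19  33 419] 5.8 -0.9 [ 0.536  -0.2855  0.07  ]
[[ 81   0   9  13  61]
 [ 29  20  50  23 336]]
ell 131 ((52.09417724609375, 40.147769927978516), (38.509124755859375, 47.072357177734375), 97.78034210205078) [0.4868 0.1619 0.25  ]
(600, 761, 3)
```

View pics/cr.png

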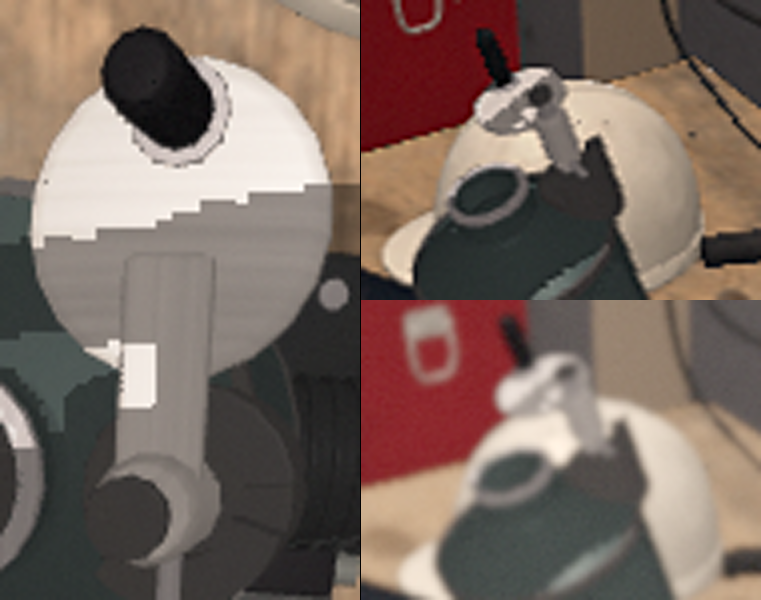

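```bash
python3 - <<'E'
from m import *
V={n:ld(n) for n in('w1','scene1','side1')}
roi={'w1':(225,100,75,80),'scene1':(212,126,30,24),'side1':(212,132,32,24)}
rs=[]
vis=[]
for n,(x,y,w,h) in roi.items():
    im,c=V[n]; f=im[y:y+h,x:x+w].astype(int)
    lo=95 if n=='w1' else 75
    m=((f.min(2)>lo)&(f.max(2)-f.min(2)<26)).astype(np.uint8)
    vis.append(cv2.resize(np.hstack([f.astype(np.uint8),cv2.merge([m*255]*3)]),(400,200),interpolation=0))
    nn,l,st,ce=cv2.connectedComponentsWithStats(m,connectivity=8); k=1+np.argmax(st[1:,4]); hull=cv2.convexHull(np.argwhere(l==k)[:,::-1].astype(np.int32))
    hm=np.zeros(m.shape,np.uint8); cv2.fillPoly(hm,[hull],1); ct=max(cv2.findContours(hm,0,cv2.CHAIN_APPROX_NONE)[0],key=len)
    E=cv2.fitEllipse(ct); p=np.array(E[0])+[x,y]; rs.append(ray(c,p)); print(n,st[k],p.round(1),np.round(E[1],1),round(E[2]),onz(c,p,.25).round(4))
cv2.imwrite('pics/rim.png',np.vstack(vis)[:,:,::-1])
print('neck',*[np.round(t,4) for t in tri(rs)])
for nm,q in {'post':((311.8,149.5),(240,113.8),(236.5,118)),'handletop':((316.2,37.5),(226,98.7),(222.5,106.2))}.items():
    print(nm,*[np.round(t,4) for t in tri([ray(V[n][1],p) for n,p in zip(V,q)])])
E
```

```text
w1 [  9   9  56  60 869] [261.7 138.2] [55.4 59.6] 174 [0.4864 0.154  0.25  ]
scene1 [ 4  5 21 16 99] [225.9 138.2] [13.5 21.4] 65 [0.4828 0.1485 0.25  ]
side1 [  0   0  32  22 279] [226.2 142.2] [14.6 36.6] 64 [0.4949 0.1476 0.25  ]
neck [0.489  0.1522 0.2478] [0.0031 0.0044 0.0074]
post [0.5308 0.1496 0.3112] [0.0002 0.0003 0.0002]
handletop [0.5313 0.2349 0.3163] [0.0006 0.002  0.0021]
```

View pics/rim.png

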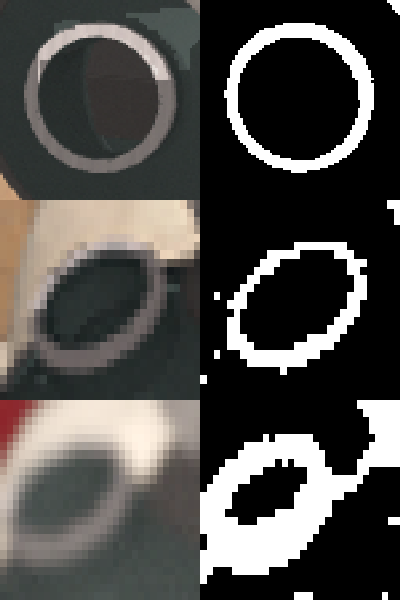

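drive_tool --series '[[0.094,[-0.02,-0.005,0.05],[0,0,0]],[0.06,[-0.035,-0.011,0.11],[0,0,0]],[0.06,[-0.0475,-0.011,0.17],[0,0,0]],[0.05,[-0.0475,-0.011,0.23],[0,0,0]],[0.05,[-0.0475,-0.011,0.28],[0,0,0]]]'

```text
time: 2.1
tool_pos: [0.4278, -0.0663, 0.1655]
ee_rot: [-3.138, -0.002, 1.572]
wrist_force: [0.4, -0.8, -0.5]
width: 0.0576
finger_force: 0.0
```

drive_tool --series '[[0.05,[0,0,0.05],[0,0,0]],[0.05,[0,0,0.1],[0,0,0]],[0.05,[0,0,0.1],[0,0,0]]]'

```text
time: 2.48
tool_pos: [0.4249, -0.0654, 0.0644]
ee_rot: [-3.13, -0.004, 1.572]
wrist_force: [-0.9, 0.4, 0.4]
width: 0.0498
finger_force: 0.0
```

```bash
python3 - <<'E'
from m import *
im,c=snap('wrist','w3.png')
E
```

```text
(no output)
```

View pics/w3.png

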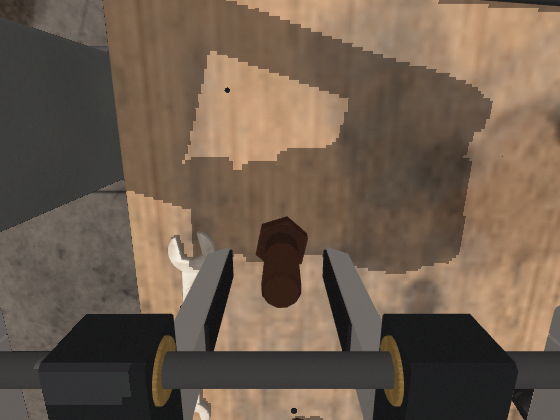

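drive_tool --series '[[0.05,[-0.002,0.003,0.002],[0,0,0]],[0.01,[-0.002,0.003,0.002],[0,0,0]],[0.01,[-0.002,0.003,0.002],[0,0,0]],[0.01,[-0.002,0.003,0.002],[0,0,0]],[0.01,[-0.002,0.003,0.002],[0,0,0]]]'

```text
time: 3.15
tool_pos: [0.4317, -0.0696, 0.068]
ee_rot: [-3.141, 0.0, 1.571]
wrist_force: [-2.2, -0.1, 3.6]
width: 0.0194
finger_force: 29.9
```

```bash
python3 - <<'E'
from m import *
o=robot.get_obs();print(o['tool_pos'],o['ee_rot'],o['width'],o['finger_force'])
# candidate neck geometry
V={n:ld(n) for n in('w1','scene1')}
print(*[np.round(t,4) for t in tri([ray(V['w1'][1],(261.7,138.2)),ray(V['scene1'][1],(226.2,138.6)),ray(ld('side1')[1],(222.9,141.6))])])
post=np.array([.5308,.1496,.3112])
for yaw in (-10,-5,0,5):
    M=R.from_euler('z',yaw,degrees=True)*R.from_euler('y',-18,degrees=True); M=M.as_matrix()
    n=post-M@[.062,0,.049]; print(yaw,n.round(4),proj(V['w1'][1],n).round(1),proj(V['scene1'][1],n).round(1), (M.T@(np.array([.5313,.2349,.3163])-post)).round(4))
E
```

```text
[ 0.43170811 -0.06955241  0.06801737] [-3.14106998e+00  1.05288151e-04  1.57072065e+00] 0.019353089393692673 29.907029271125793
[0.4866 0.1534 0.2484] [0.0006 0.0031 0.0031]
-10 [0.4876 0.1572 0.2454] [263.1 134.6] [226.2 137.7] [-0.012   0.0841  0.0093]
-5 [0.4871 0.1534 0.2454] [262.6 138.4] [226.7 138.3] [-0.005  0.085  0.007]
0 [0.487  0.1496 0.2454] [262.5 142.2] [227.2 139. ] [0.0021 0.0853 0.0047]
5 [0.4871 0.1458 0.2454] [262.7 146. ] [227.9 139.6] [0.0091 0.0849 0.0024]
```

```bash
cat > plan.py <<'E'
from m import *
DOWN=np.array([[0,1,0],[1,0,0],[0,0,-1.]])
N=np.array([.4868,.1535,.247])
def B(yaw=-5): return (R.from_euler('z',yaw,degrees=True)*R.from_euler('y',-18,degrees=True)).as_matrix()
def tool(M): return M@DOWN   # tool axes for barrel axes M
def rel(p0,R0,p1,R1): return (R0.T@(np.array(p1)-p0)).round(4).tolist(), R.from_matrix(R0.T@R1).as_rotvec().round(3).tolist()
E
python3 - <<'E'
from plan import *
p=[.432,-.0695,.068]; T=tool(B()); a=B()[:,2]
print(a, rel(p,DOWN,N+a*.100,T), N+a*.1)
E
```

```text
[-0.30784109  0.02693261  0.95105652] ([0.2257, 0.024, -0.2741], [-0.314, -0.014, 0.087]) [0.45601589 0.15619326 0.34210565]
```

drive_tool --series '[[0.01,[0,0,-0.06],[0,0,0]],[0.01,[0.01,0,-0.12],[0,0,0]],[0.01,[0.03,0,-0.178],[0,0,0]],[0.01,[0.06,0.01,-0.232],[0,0,0]],[0.01,[0.1,0.02,-0.274],[0,0,0]]]'

```text
time: 3.78
tool_pos: [0.4525, 0.031, 0.3437]
ee_rot: [3.139, 0.0, 1.569]
wrist_force: [1.2, -0.5, -2.0]
width: 0.0192
finger_force: 29.9
```

drive_tool --series '[[0.01,[0.06,0.002,0],[-0.157,-0.007,0.043]],[0.01,[0.11,0.004,0],[-0.314,-0.014,0.087]],[0.01,[0.1257,0.004,0],[-0.314,-0.014,0.087]],[0.01,[0.1257,0.004,0],[-0.314,-0.014,0.087]]]'

```text
time: 4.28
tool_pos: [0.4552, 0.1575, 0.3405]
ee_rot: [2.829, 0.001, 1.486]
wrist_force: [0.5, 0.1, -2.8]
width: 0.0193
finger_force: 29.9
```

```bash
python3 - <<'E'
from plan import *
o=robot.get_obs();im,c=snap('wrist','w4.png');np.savez('w4.npz',im=im,**c)
Rm=R.from_euler('xyz',o['ee_rot']).as_matrix()
print(o['tool_pos'].round(4),Rm.round(3),tool(B()).round(3),o['width'],o['finger_force'])
a=B()[:,2]; print('neck px',proj(c,N),'tcp',proj(c,o['tool_pos']),'tip axis pts',proj(c,o['tool_pos']+Rm[:,2]*.07))
im2,c2=snap('side'); im3,c3=snap('scene');np.savez('s4.npz',im=im3,**c3)
cr=np.hstack([im[0:420,140:420],cv2.resize(im3[60:200,170:310],(420,420),interpolation=2)]); cv2.imwrite('pics/c4.png',cr[:,:,::-1])
E
```

```text
[0.4552 0.1575 0.3405] [[ 0.084  0.948  0.306]
 [ 0.996 -0.08  -0.027]
 [-0.001  0.308 -0.952]] [[ 0.087  0.947  0.308]
 [ 0.996 -0.083 -0.027]
 [ 0.     0.309 -0.951]] 0.019322595037978202 29.93963062763214
neck px [278.63074554 221.9828397 ] tcp [276.07313223 282.44735031] tip axis pts [276.48594397 233.44051421]
```

View pics/c4.png

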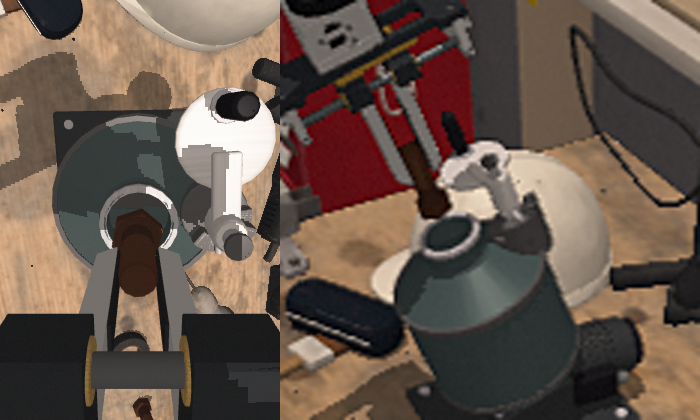

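drive_tool --series '[[0.01,[0,0.001,0.035],[0,0,0]],[0.01,[0,0.001,0.072],[0,0,0]],[0.01,[0,0.001,0.072],[0,0,0]],[0.01,[0,0.001,0.072],[0,0,0]]]'

```text
time: 4.92
tool_pos: [0.4798, 0.1535, 0.2748]
ee_rot: [2.826, -0.0, 1.481]
wrist_force: [0.2, -0.1, -1.6]
width: 0.0196
finger_force: 29.9
```

drive_tool --series '[[0.045,[0,0,0],[0,0,0]],[0.045,[0,0,0],[0,0,0]],[0.045,[0,0,0],[0,0,0]],[0.045,[0,0,-0.04],[0,0,0]],[0.045,[0,0,-0.072],[0,0,0]]]'

```text
time: 5.55
tool_pos: [0.4566, 0.1562, 0.3434]
ee_rot: [2.826, -0.0, 1.483]
wrist_force: [-0.6, 0.6, 0.5]
width: 0.0451
finger_force: 0.0
```

```bash
python3 - <<'E'
from plan import *
o=robot.get_obs();im,c=snap('wrist');np.savez('w5.npz',im=im,**c)
im3,c3=snap('scene')
cr=np.hstack([im[0:420,140:420],cv2.resize(im3[60:200,170:310],(420,420),interpolation=2)]); cv2.imwrite('pics/c5.png',cr[:,:,::-1])
a=B()[:,2];p0=N+a*.1+B()[:,0]*.001; print(p0)
print('handle/post px',proj(c,N+B()@[.062,0,.049]),proj(c,N+B()@[.062,.084,.059]))
for b in([.444,-.231,.066],[.536,-.286,.066]): print(rel(p0,tool(B()),[b[0],b[1],.34],DOWN),rel(p0,tool(B()),[.45,-.02,.34],DOWN))
E
```

```text
[0.45696333 0.15611037 0.34241467]
handle/post px [372.93919701 243.45863859] [390.04220233 104.13509275]
([-0.3868, 0.0191, 0.0087], [0.314, 0.014, -0.087]) ([-0.176, 0.0073, 0.0049], [0.314, 0.014, -0.087])
([-0.4335, 0.1108, 0.0385], [0.314, 0.014, -0.087]) ([-0.176, 0.0073, 0.0049], [0.314, 0.014, -0.087])
```

View pics/c5.png

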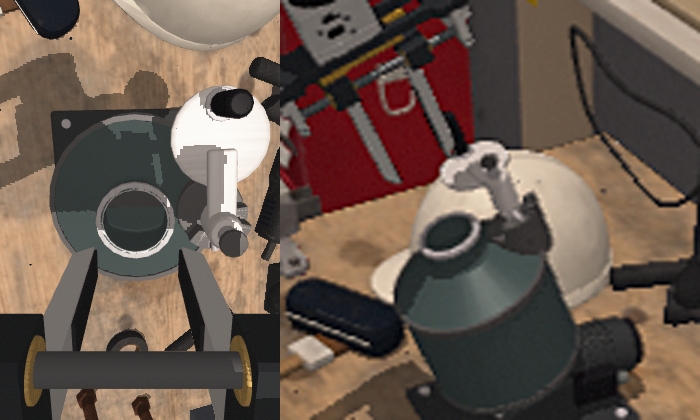

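drive_tool --series '[[0.05,[-0.06,0.003,0.0013],[0.1,0.0045,-0.028]],[0.05,[-0.12,0.0059,0.0027],[0.21,0.0094,-0.058]],[0.05,[-0.18,0.0089,0.004],[0.314,0.014,-0.087]],[0.05,[-0.24,0.0119,0.0054],[0.314,0.014,-0.087]],[0.05,[-0.3,0.0148,0.0067],[0.314,0.014,-0.087]]]'

```text
time: 6.28
tool_pos: [0.4467, -0.1463, 0.3381]
ee_rot: [-3.14, -0.001, 1.571]
wrist_force: [0.9, 0.4, -0.2]
width: 0.05
finger_force: 0.0
```

drive_tool --series '[[0.05,[-0.05,-0.002,0.03],[0,0,0]],[0.05,[-0.087,-0.003,0.08],[0,0,0]],[0.05,[-0.087,-0.003,0.14],[0,0,0]],[0.05,[-0.087,-0.003,0.18],[0,0,0]],[0.05,[-0.087,-0.003,0.18],[0,0,0]]]'

```text
time: 6.9
tool_pos: [0.441, -0.2296, 0.1548]
ee_rot: [-3.133, -0.006, 1.57]
wrist_force: [-0.1, 0.3, 0.8]
width: 0.0503
finger_force: 0.0
```

```bash
cat > chk.py <<'E'
from plan import *
import sys
b=np.array(eval(sys.argv[1])); o=robot.get_obs(); im,c=snap('wrist','w%d.png'%int(o['time']*100))
print(o['tool_pos'].round(4),o['ee_rot'].round(3),o['width'])
g=proj(c,b); print('pred',g)
p,st,r,e=tip(im,c,tuple(int(x) for x in g)); print('tip px',p.round(1),st,r,e,'at .07',onz(c,p,.07).round(4))
E
python3 chk.py '[.444,-.231,.068]'
```

```text
[ 0.441  -0.2296  0.1548] [-3.133 -0.006  1.57 ] 0.05025118284243191
pred [282.14166695 227.79454896]
tip px [279.5 226.5] [ 263  204   36   37 1029] 13.951760660653672 -0.11682716009129734 at .07 [ 0.4421 -0.2294  0.07  ]
```

drive_tool --series '[[0.05,[0,0,0.05],[0,0,0]],[0.05,[0,0,0.092],[0,0,0]],[0.05,[0,0,0.092],[0,0,0]],[0.05,[0,0,0.092],[0,0,0]]]'

```text
time: 7.45
tool_pos: [0.4457, -0.2323, 0.0713]
ee_rot: [3.137, 0.003, 1.571]
wrist_force: [-0.3, -0.2, 0.2]
width: 0.05
finger_force: 0.0
```

drive_tool --series '[[0.01,[0,0,0],[0,0,0]],[0.01,[0,0,0],[0,0,0]],[0.01,[0,0,0],[0,0,0]],[0.01,[0,0,0],[0,0,0]]]'

```text
time: 7.95
tool_pos: [0.4437, -0.2313, 0.0686]
ee_rot: [3.141, 0.001, 1.571]
wrist_force: [-1.0, 0.3, 2.3]
width: 0.0194
finger_force: 30.0
```

```bash
python3 - <<'E'
from plan import *
o=robot.get_obs();print(o['tool_pos'],o['ee_rot'],o['width'],o['finger_force'])
p=[.444,-.231,.068]; T=tool(B()); a=B()[:,2]
print(rel(p,DOWN,N+a*.1+B()[:,0]*.001,T))
E
```

```text
[ 0.44371693 -0.23134932  0.06855324] [3.14149692e+00 5.08606862e-04 1.57075524e+00] 0.019417463193650362 29.954538345336914
([0.3871, 0.013, -0.2744], [-0.314, -0.014, 0.087])
```

drive_tool --series '[[0.01,[0.01,0,-0.06],[0,0,0]],[0.01,[0.04,0,-0.113],[0,0,0]],[0.01,[0.08,0.005,-0.16],[0,0,0]],[0.01,[0.12,0.01,-0.206],[0,0,0]],[0.01,[0.155,0.01,-0.25],[0,0,0]]]'

```text
time: 8.57
tool_pos: [0.4536, -0.0747, 0.319]
ee_rot: [-3.141, -0.001, 1.571]
wrist_force: [0.7, 0.1, -2.1]
width: 0.0191
finger_force: 29.9
```

drive_tool --series '[[0.01,[0.055,0.0,-0.02],[0,0,0]],[0.01,[0.115,0.002,-0.0244],[-0.1,-0.0045,0.028]],[0.01,[0.175,0.003,-0.0244],[-0.21,-0.0094,0.058]],[0.01,[0.2321,0.003,-0.0244],[-0.314,-0.014,0.087]],[0.01,[0.2321,0.003,-0.0244],[-0.314,-0.014,0.087]]]'

```text
time: 9.2
tool_pos: [0.4539, 0.161, 0.3413]
ee_rot: [2.829, -0.001, 1.494]
wrist_force: [-0.2, -1.0, -2.1]
width: 0.0196
finger_force: 29.9
```

```bash
cat > hold.py <<'E'
from plan import *
o=robot.get_obs(); im,c=snap('wrist'); Rm=R.from_euler('xyz',o['ee_rot']).as_matrix()
print(o['tool_pos'].round(4),(tool(B()).T@Rm).round(3).tolist(),o['width'],o['finger_force'])
f=im.astype(int); m=((f[...,0]-f[...,2])>0.38*f[...,0])&(f[...,0]<125); m[:190]=0;m[310:]=0;m[:,:240]=0;m[:,320:]=0
n,l,st,ce=cv2.connectedComponentsWithStats(m.astype(np.uint8)); k=1+np.argmax(st[1:,4])
print('bolt blob',st[k],ce[k].round(1)); 
for r in range(205,300,15):
    x=np.where(l[r]==k)[0]; print(r,x.min() if len(x) else 0,x.max() if len(x) else 0,end='; ')
print('pred axis',proj(c,o['tool_pos']).round(1),proj(c,o['tool_pos']+Rm[:,2]*.07).round(1))
E
python3 hold.py; python3 - <<'E'
from h import *
import cv2
im=cv2.imread('pics/c4.png')[:,:,::-1][:,:280]; f=im.astype(int); m=((f[...,0]-f[...,2])>0.38*f[...,0])&(f[...,0]<125)
m[:190]=0;m[310:]=0;m[:,:100]=0;m[:,180:]=0
n,l,st,ce=cv2.connectedComponentsWithStats(m.astype(np.uint8)); k=1+np.argmax(st[1:,4]); print('ref',st[k]+[140,0,0,0,0],ce[k]+[140,0])
E
```

```text
[0.4539 0.161  0.3413] [[1.0, 0.01, 0.004], [-0.01, 1.0, -0.002], [-0.004, 0.002, 1.0]] 0.01964931277963912 29.943496584892273
bolt blob [ 252  211   50   88 3230] [277.1 253.8]
205 0 0; 220 261 296; 235 253 299; 250 260 295; 265 260 296; 280 258 297; 295 267 289; pred axis [276.  282.5] [276.5 233.5]
ref [ 252  209   51   88 3296] [277.2342233  251.68416262]
```

Same in-hand pose as the first bolt; insert and release likewise.

drive_tool --series '[[0.01,[0,0,0],[0,0,0]],[0.01,[0,0,0.035],[0,0,0]],[0.01,[0,0,0.072],[0,0,0]],[0.01,[0,0,0.072],[0,0,0]],[0.01,[0,0,0.072],[0,0,0]]]'

```text
time: 9.88
tool_pos: [0.4798, 0.1527, 0.2753]
ee_rot: [2.826, -0.0, 1.48]
wrist_force: [0.5, -0.3, -1.2]
width: 0.0195
finger_force: 29.9
```

drive_tool --series '[[0.045,[0,0,0],[0,0,0]],[0.045,[0,0,0],[0,0,0]],[0.045,[0,0,0],[0,0,0]],[0.045,[0,0,-0.04],[0,0,0]],[0.045,[0,0,-0.072],[0,0,0]]]'

```text
time: 10.5
tool_pos: [0.4564, 0.1561, 0.344]
ee_rot: [2.826, -0.0, 1.483]
wrist_force: [0.4, -0.1, 0.6]
width: 0.0449
finger_force: 0.0
```

drive_tool --series '[[0.05,[-0.06,0.003,0.001],[0.1,0.0045,-0.028]],[0.05,[-0.12,0.012,0.008],[0.21,0.0094,-0.058]],[0.05,[-0.18,0.03,0.013],[0.314,0.014,-0.087]],[0.05,[-0.235,0.05,0.02],[0.314,0.014,-0.087]],[0.05,[-0.288,0.0737,0.0256],[0.314,0.014,-0.087]]]'

```text
time: 11.12
tool_pos: [0.5098, -0.1398, 0.3411]
ee_rot: [3.141, 0.0, 1.571]
wrist_force: [0.6, 1.0, -0.6]
width: 0.0502
finger_force: 0.0
```

drive_tool --series '[[0.05,[-0.055,0.01,0.01],[0,0,0]],[0.05,[-0.105,0.02,0.04],[0,0,0]],[0.05,[-0.148,0.0265,0.08],[0,0,0]],[0.05,[-0.148,0.0265,0.14],[0,0,0]],[0.05,[-0.148,0.0265,0.18],[0,0,0]]]'

```text
time: 11.75
tool_pos: [0.5349, -0.286, 0.1576]
ee_rot: [-3.139, -0.002, 1.57]
wrist_force: [-0.3, 0.1, 0.2]
width: 0.0502
finger_force: 0.0
```

drive_tool --series '[[0.05,[0,0,0],[0,0,0]],[0.05,[0,0,0],[0,0,0]]]'

```text
time: 12.0
tool_pos: [0.5368, -0.2862, 0.1635]
ee_rot: [3.138, 0.002, 1.571]
wrist_force: [-0.0, 0.6, 0.5]
width: 0.05
finger_force: 0.0
```

```bash
python3 chk.py '[.536,-.286,.068]'
```

```text
[ 0.5368 -0.2862  0.1635] [3.138e+00 2.000e-03 1.571e+00] 0.049983139243036885
pred [275.5030516  221.04244546]
tip px [273.4 219.9] [257 198  36  36 982] 13.539109094352568 -1.0530913483475288 at .07 [ 0.5345 -0.2845  0.07  ]
```

drive_tool --series '[[0.05,[0,-0.001,0.05],[0,0,0]],[0.05,[0,-0.001,0.092],[0,0,0]],[0.05,[0,-0.001,0.092],[0,0,0]],[0.05,[0,-0.001,0.092],[0,0,0]]]'

```text
time: 12.55
tool_pos: [0.5366, -0.2868, 0.0725]
ee_rot: [3.137, 0.003, 1.571]
wrist_force: [0.6, 0.4, 0.3]
width: 0.0502
finger_force: 0.0
```

drive_tool --series '[[0.01,[0,0,0],[0,0,0]],[0.01,[0,0,0],[0,0,0]],[0.01,[0,0,0],[0,0,0]],[0.01,[0,0,0],[0,0,0]]]'

```text
time: 13.05
tool_pos: [0.5349, -0.2859, 0.0695]
ee_rot: [3.141, 0.001, 1.571]
wrist_force: [0.1, -0.1, 2.0]
width: 0.019
finger_force: 30.0
```

```bash
python3 - <<'E'
from plan import *
o=robot.get_obs();print(o['tool_pos'],o['ee_rot'],o['width'],o['finger_force'])
p=[.535,-.286,.068]; T=tool(B()); a=B()[:,2]
print(rel(p,DOWN,N+a*.1+B()[:,0]*.001,T))
E
```

```text
[ 0.53488879 -0.28594452  0.06952666] [3.14096300e+00 5.35151815e-04 1.57081309e+00] 0.019030382040426636 29.956524074077606
([0.4421, -0.078, -0.2744], [-0.314, -0.014, 0.087])
```

drive_tool --series '[[0.01,[0.01,0,-0.06],[0,0,0]],[0.01,[0.035,-0.01,-0.115],[0,0,0]],[0.01,[0.075,-0.02,-0.16],[0,0,0]],[0.01,[0.115,-0.03,-0.205],[0,0,0]],[0.01,[0.155,-0.04,-0.25],[0,0,0]]]'

```text
time: 13.68
tool_pos: [0.4939, -0.1295, 0.3197]
ee_rot: [-3.141, -0.001, 1.57]
wrist_force: [0.6, -1.4, -1.6]
width: 0.0193
finger_force: 29.9
```

drive_tool --series '[[0.01,[0.055,-0.02,-0.012],[0,0,0]],[0.01,[0.11,-0.038,-0.0244],[0,0,0]],[0.01,[0.17,-0.038,-0.0244],[-0.1,-0.0045,0.028]],[0.01,[0.23,-0.038,-0.0244],[-0.21,-0.0094,0.058]],[0.01,[0.2871,-0.038,-0.0244],[-0.314,-0.014,0.087]]]'

```text
time: 14.3
tool_pos: [0.456, 0.1579, 0.3431]
ee_rot: [2.824, -0.001, 1.482]
wrist_force: [1.6, -0.1, -2.3]
width: 0.0192
finger_force: 29.9
```

drive_tool --series '[[0.01,[0,0,0],[0,0,0]],[0.01,[0,0,0],[0,0,0]]]'

```text
time: 14.55
tool_pos: [0.4562, 0.1564, 0.3428]
ee_rot: [2.829, 0.001, 1.484]
wrist_force: [0.1, -1.0, -1.3]
width: 0.0192
finger_force: 29.9
```

```bash
python3 hold.py
```

```text
[0.4562 0.1564 0.3428] [[1.0, 0.001, -0.001], [-0.001, 1.0, -0.001], [0.001, 0.001, 1.0]] 0.019201861417196122 29.948728680610657
bolt blob [ 247  202   55   97 3486] [275.4 250.3]
205 250 255; 220 249 296; 235 253 299; 250 260 295; 265 260 296; 280 259 297; 295 268 288; pred axis [276.  282.4] [276.4 233.4]
```

drive_tool --series '[[0.01,[0,0,0.035],[0,0,0]],[0.01,[0,0,0.072],[0,0,0]],[0.01,[0,0,0.072],[0,0,0]],[0.01,[0,0,0.072],[0,0,0]]]'

```text
time: 15.1
tool_pos: [0.4797, 0.1531, 0.2762]
ee_rot: [2.826, -0.0, 1.48]
wrist_force: [0.3, -0.6, -1.1]
width: 0.0193
finger_force: 29.9
```

drive_tool --series '[[0.045,[0,0,0],[0,0,0]],[0.045,[0,0,0],[0,0,0]],[0.045,[0,0,0],[0,0,0]],[0.045,[0,0,-0.04],[0,0,0]],[0.045,[0,0,-0.072],[0,0,0]]]'

```text
time: 15.72
tool_pos: [0.4564, 0.1565, 0.3449]
ee_rot: [2.826, -0.0, 1.483]
wrist_force: [0.3, -0.2, 0.5]
width: 0.0451
finger_force: 0.0
```

```bash
cat >> plan.py <<'E'
def lidpose(th,h=.055):
    M=B(); return N+M@[.062-.084*np.cos(th),.084*np.sin(th),h], M@R.from_euler('z',np.pi/2-th).as_matrix()@DOWN
E
python3 - <<'E'
from plan import *
o=robot.get_obs(); im,c=snap('wrist','w6.png'); ims,cs=snap('scene','s6.png'); print(o['joint_positions'].round(2))
# rusty pixels seen inside the mouth / any left near the gripper or outside
f=im.astype(int); m=((f[...,0]-f[...,2])>0.38*f[...,0])&(f[...,0]<125); m[330:]=0
n,l,st,ce=cv2.connectedComponentsWithStats(m.astype(np.uint8)); print([ (s.tolist(),q.round().tolist()) for s,q in zip(st[1:],ce[1:]) if s[4]>30], 'neck px',proj(c,N).round())
# handle: darkest blob on white lid
g=im.max(2); w=(g<60).astype(np.uint8); n,l,st,ce=cv2.connectedComponentsWithStats(w[60:150,330:430]); print([(s.tolist(),(q+[330,60]).round(1).tolist()) for s,q in zip(st[1:],ce[1:]) if s[4]>60])
M=B(); P=N+M@[.062,0,0]
for th in(1.4,1.45,1.5,1.55): print(th,'top,mid,bot',[proj(c,P+M@[-.084*np.cos(th),.084*np.sin(th),h]).round(1).tolist() for h in(.059,.036,.013)])
p0=N+M[:,2]*.1+M[:,0]*.001
for h in(.115,.055): print('to handle',h,rel(p0,tool(M),*lidpose(1.5,h)))
for d in(.1,.2,.3,.4,.5): print(d,rel(*lidpose(1.5),*lidpose(1.5-d)))
E
```

```text
[ 0.29 -0.26  1.5  -0.11  1.61  0.36]
[([139, 0, 20, 14, 203], [148.0, 6.0]), ([12, 9, 99, 27, 288], [72.0, 21.0]), ([104, 23, 16, 6, 64], [111.0, 26.0]), ([97, 92, 10, 29, 113], [102.0, 105.0]), ([81, 99, 17, 26, 115], [87.0, 112.0]), ([246, 202, 51, 31, 785], [270.0, 219.0])] neck px [275. 219.]
[([59, 0, 41, 90, 1654], [413.9, 92.8]), ([20, 29, 43, 30, 845], [370.1, 103.1])]
1.4 top,mid,bot [[362.3, 107.0], [353.5, 107.1], [346.3, 107.2]]
1.45 top,mid,bot [[370.1, 105.8], [360.4, 106.0], [352.6, 106.2]]
1.5 top,mid,bot [[377.8, 105.0], [367.4, 105.4], [358.9, 105.6]]
1.55 top,mid,bot [[385.6, 104.7], [374.3, 105.0], [365.2, 105.3]]
to handle 0.115 ([0.0838, 0.0551, -0.015], [0.0, 0.0, -0.071])
to handle 0.055 ([0.0838, 0.0551, 0.045], [0.0, 0.0, -0.071])
0.1 ([-0.0004, -0.0084, -0.0], [0.0, 0.0, -0.1])
0.2 ([-0.0017, -0.0167, 0.0], [-0.0, 0.0, -0.2])
0.3 ([-0.0038, -0.0248, 0.0], [-0.0, 0.0, -0.3])
0.4 ([-0.0066, -0.0327, -0.0], [-0.0, 0.0, -0.4])
0.5 ([-0.0103, -0.0403, 0.0], [-0.0, 0.0, -0.5])
```

```bash
python3 - <<'E'
import cv2,numpy as np
im=cv2.imread('pics/w6.png')[:,:,::-1].astype(int)
f=im; m=((f[...,0]-f[...,2])>0.38*f[...,0])&(f[...,0]<125)
for r in range(184,258,2):
    print(r,''.join('#' if m[r,c] and f[r,c,0]>45 else '+' if m[r,c] else '.' if f[r,c].min()<95 else 'o' for c in range(236,318)))
E
```

```text
184 .........................oooooooooooooooooooooooooooo.............................
186 ......................ooooooooooooooooooooooooooooooooooo.........................
188 .................ooooooooooooooooooooooooooooooooooooooooooo......................
190 ...............oooooooooooooooooooo.......ooooooooooooooooooooo...................
192 .............oooooooooooooo........................ooooooooooooooo................
194 ...........oooooooooooo................................oo..ooooooooo..............
196 .........oooooooooo........................................ooooooooooo............
198 .......oooooooooo............................................oooooooooo...........
200 ......ooooooooo................................................oooooooooo.........
202 .....ooooo.oo.###................................................oooooooo.........
204 ....oooooooo.######...............................................oooooooo........
206 ...ooooo.oo.#######................................................oooooooo.......
208 ..oooooooo.########++...............................
[... 1418 characters left out ...]
....
242 .......ooooooooooo...........................................oooooooooo...........
244 .........ooooooooooo.......................................ooooooooooo............
246 ...........oooooooooooo.................................ooooooooooo...............
248 .............oooooooooooooo.........................ooooooooooooo.................
250 ...............ooooooooooooooooooooo.......oooooooooooooooooooo...................
252 ..................ooooooooooooooooooooooooooooooooooooooooo.......................
254 .......................oooooooooooooooooooooooooooooooo...........................
256 ...........................oooooooooooooooooooooooo...............................
```

drive_tool --series '[[0.05,[0.04,0.027,-0.015],[0,0,-0.035]],[0.05,[0.0838,0.0551,-0.015],[0,0,-0.071]],[0.05,[0.0838,0.0551,-0.015],[0,0,-0.071]],[0.05,[0.0838,0.0551,0.015],[0,0,-0.071]],[0.05,[0.0838,0.0551,0.025],[0,0,-0.071]]]'

```text
time: 16.45
tool_pos: [0.5231, 0.2336, 0.333]
ee_rot: [2.833, 0.024, 1.55]
wrist_force: [-0.5, -0.1, -0.6]
width: 0.05
finger_force: 0.0
```

```bash
python3 - <<'E'
from plan import *
o=robot.get_obs(); im,c=snap('wrist','w7.png'); p,T=lidpose(1.5,.075); print(o['tool_pos'].round(4),p.round(4),o['wrist_force'].round(1))
Rm=R.from_euler('xyz',o['ee_rot']).as_matrix()
for h in(.059,.036,.013): print(proj(c,lidpose(1.5,h)[0]).round(1))
# dark/bright map along the pads' region
for r in range(215,311,3): print(r,''.join('#' if im[r,q].max()<50 else '.' if im[r,q].min()>150 else '-' for q in range(200,360,2)))
print('tcp',proj(c,o['tool_pos']),[proj(c,o['tool_pos']+Rm@[0,s*.025,.025]).round() for s in(-1,1)])
E
```

```text
[0.5231 0.2336 0.333 ] [0.5241 0.2343 0.3357] [-0.5 -0.1 -0.6]
[279.7 268.7]
[279.7 251.5]
[279.6 237.6]
215 --------------#--#############-##########-#######################---------------
218 -------------------#-##############-----------####################--------------
221 ---------------------#--#####-----------------------#--#-#-#-#-####-------------
224 ----------------------------------------------------------------###-------------
227 -----------------------------------------------------------------###------------
230 --------------------------------------######---------------------###------------
233 ------------------------------------#########--------------------###------------
236 -----------------------------------###########-------------------###------------
239 ----------------------------------#############------------------###------------
242 ----------------------------------#############------------------##-------------
245 ----------------------------------#############------------------##-------------
248 ----------------------------------#############---------
[... 1099 characters left out ...]
.............#######----------
290 --------#######----..............-............................--######----------
293 --------#######-----.............-...........................---#######---------
296 -------########------............-..........................----#######---------
299 -------#########-------..........-........................-------#######--------
302 ------###########--------........-......................---------#######--------
305 ------###########----------......-....................------------#######-------
308 -----########-####-------------..-................----------------#######-------
tcp [276.16016652 282.40521964] [array([231., 261.]), array([321., 261.])]
```

drive_tool --series '[[0.03,[0,0.0005,0.02],[0,0,0]],[0.022,[0,0.0005,0.02],[0,0,0]],[0.022,[0,0.0005,0.02],[0,0,0]]]'

```text
time: 16.88
tool_pos: [0.5305, 0.2338, 0.3189]
ee_rot: [2.827, 0.022, 1.55]
wrist_force: [-0.9, 0.6, 0.4]
width: 0.0241
finger_force: 0.0
```

drive_tool --series '[[0.022,[-0.0004,-0.0084,0],[0,0,-0.1]],[0.022,[-0.0017,-0.0167,0],[0,0,-0.2]],[0.022,[-0.0038,-0.0248,0],[0,0,-0.3]],[0.022,[-0.0066,-0.0327,0],[0,0,-0.4]],[0.022,[-0.0103,-0.0403,0],[0,0,-0.5]]]'

```text
time: 17.5
tool_pos: [0.4932, 0.2254, 0.3085]
ee_rot: [2.867, 0.168, 2.035]
wrist_force: [2.8, 2.9, 2.4]
width: 0.0219
finger_force: 2.2
```

```bash
cat > lid.py <<'E'
from plan import *
import sys
th=float(sys.argv[1]); o=robot.get_obs(); im,c=snap('wrist'); p,T=lidpose(th); print(o['joint_positions'].round(2),'err tool',(T.T@(o['tool_pos']-p)).round(4),o['width'])
print('pred',[proj(c,lidpose(th,h)[0]).round(1).tolist() for h in(.059,.063,.068,.036)],'tcp',proj(c,o['tool_pos']).round(1))
for r in range(215,311,4): print(r,''.join('#' if im[r,q].max()<50 else '.' if im[r,q].min()>120 else '-' for q in range(220,340,2)))
E
python3 lid.py 1.0
```

```text
[ 0.41 -0.13  1.46 -0.15  1.52 -0.09] err tool [-0.      0.0029 -0.0035] 0.02189603293766987
pred [[271.0, 282.5], [270.9, 286.5], [270.8, 291.8], [271.4, 262.6]] tcp [277.  282.1]
215 ------------------------------######-####----------....-...-
219 --------------------------------#####.###----------.........
223 ---------------------------------####-##----------.......--.
227 -------------------------------------#######--------....---.
231 -----------------------...............----####-----..-------
235 ------------------.........----------......---####-.-.-----.
239 --------------..........-------###-----.......--###---------
243 ------------............---##########---.........--##------.
247 ----------......--.....---############----.........-##-----.
251 --------...-------#....--################-------.....-..--..
255 -----------------##.....-################----------...--....
259 -----------------##......################-----------........
263 -----.-----------##......#################----------......-.
267 ###-.-----------###......#################-----------....-.-
271 ####.-----------###......#################------------....--
275 -##-------------###......##################-----------...---
279 ---.-----------####......##################------------...-.
283 ...------------####......##################-------------....
287 ..-------------####......###################------------....
291 #--------------###-........############.####--------------##
295 #-------------####..........-#######-...####--------------##
299 --------------####......................-####-------------##
303 --------------####.......................####--------------#
307 -------------####-.......................####---------------
```

drive_tool --series '[[0.022,[-0.0004,-0.0084,0],[0,0,-0.1]],[0.022,[-0.0017,-0.0167,0],[0,0,-0.2]],[0.022,[-0.0038,-0.0248,0],[0,0,-0.3]],[0.022,[-0.0066,-0.0327,0],[0,0,-0.4]],[0.022,[-0.0103,-0.0403,0],[0,0,-0.5]]]'

```text
time: 18.18
tool_pos: [0.4634, 0.1994, 0.3012]
ee_rot: [2.976, 0.277, 2.535]
wrist_force: [0.3, 7.3, 6.2]
width: 0.0221
finger_force: 3.6
```

drive_tool --series '[[0.022,[-0.0001,-0.0042,0],[0,0,-0.05]],[0.022,[-0.0004,-0.0084,0],[0,0,-0.1]],[0.022,[-0.001,-0.0126,0],[0,0,-0.15]],[0.022,[-0.0017,-0.0167,0],[0,0,-0.2]],[0.022,[-0.0026,-0.0208,0],[0,0,-0.25]]]'

```text
time: 18.8
tool_pos: [0.454, 0.1782, 0.2969]
ee_rot: [3.058, 0.307, 2.792]
wrist_force: [0.3, 1.9, 1.7]
width: 0.0221
finger_force: 1.1
```

```bash
python3 lid.py 0.25
```

```text
[ 0.34 -0.26  1.59 -0.13  1.52 -0.9 ] err tool [-0.0014  0.0013 -0.0032] 0.022118432317710563
pred [[275.5, 280.6], [275.5, 284.6], [275.5, 289.8], [275.6, 260.7]] tcp [278.2 282.4]
215 ------------------------------------------------------------
219 ------------------------------------------------------------
223 -----------############-------------------------------------
227 -------##########-##########--------------------------------
231 ----###-----------------------------------------------------
235 --#------------------........-----.......-------------------
239 -----------------.........-------------.......--------------
243 -------------...........-----#######----.........-----------
247 ....-------.....--.....---############----.........---------
251 ..##--------------#...---################-------.....-------
255 -######----------##....--################-----------..------
259 ######-----------##....--################-----------....----
263 #####.-----------##-.....#################-----------....---
267 ####.-----------###-....-#################-----------.....--
271 ####.-----------###-....-#################------------....--
275 ###-------------###.....-##################------------....-
279 ###-------------###.....###################------------....-
283 ##-------------####.....###################-------------...-
287 -#-------------####.....####################------------...#
291 .--------------###-......###################-------------..#
295 .-------------####.......-##################--------------##
299 --------------####.....-----##########-.-####--------------#
303 --------------####..............--.......####--------------#
307 -------------####-.......................####---------------
```

drive_tool --series '[[0.022,[-0.0002,-0.005,0],[0,0,-0.06]],[0.022,[-0.0006,-0.0101,0],[0,0,-0.12]],[0.022,[-0.0014,-0.015,0],[0,0,-0.18]],[0.022,[-0.0024,-0.02,0],[0,0,-0.24]],[0.022,[-0.0031,-0.0225,0],[0,0,-0.27]]]'

```text
time: 19.48
tool_pos: [0.4491, 0.1553, 0.2942]
ee_rot: [-3.136, 0.315, 3.075]
wrist_force: [-0.4, 2.2, -0.1]
width: 0.0222
finger_force: 0.9
```

drive_tool --series '[[0.022,[0,0,0],[0,0,0]],[0.022,[0,-0.001,0],[0,0,0]],[0.022,[0,-0.002,0],[0,0,0]],[0.022,[0,-0.002,0],[0,0,0]]]'

```text
time: 19.98
tool_pos: [0.4489, 0.1533, 0.2937]
ee_rot: [-3.135, 0.314, 3.075]
wrist_force: [-1.1, 2.7, 0.8]
width: 0.0221
finger_force: 0.9
```

```bash
python3 lid.py 0.0
```

```text
[ 0.29 -0.29  1.62 -0.11  1.52 -1.23] err tool [-0.0005 -0.0035 -0.0011] 0.02208439559913368
pred [[285.9, 284.8], [286.1, 288.9], [286.3, 294.3], [284.9, 264.4]] tcp [278.6 282.8]
215 ------------------------------------------------------------
219 ------------------------------------------------------------
223 --------------------------###########-----------------------
227 ---------------------##------------------#------------------
231 ---------------------.......--------.......-----------------
235 ------------------........-------------.......--------------
239 ---------------.........----########----.........-----------
243 ------------............--############---...........--------
247 -----------.....--.....---############----...........-------
251 ---------..-------#.....-################-------.......-----
255 -----------------##.....-################-----------....----
259 -----------------##......################-----------....----
263 -----------------##-.....#################-----------....---
267 ----------------###-.....#################-----------.....--
271 ----------------###......#################------------....--
275 ----------------###......##################-----------....--
279 ----------------###......##################------------...--
283 ---------------####......-#################-------------..--
287 ---------------####........###########..####------------.---
291 ---------------###-.....------######----####----------------
295 --------------####......................####----------------
299 --------------####......................-####---------------
303 --------------####.......................####---------------
307 -------------####-.......................####---------------
```

drive_tool --series '[[0.022,[0,-0.001,0],[0,0,0]],[0.022,[0,-0.002,0],[0,0,0]],[0.022,[0,-0.003,0],[0,0,0]],[0.022,[0,-0.003,0],[0,0,0]]]'

```text
time: 20.52
tool_pos: [0.4487, 0.1516, 0.2937]
ee_rot: [-3.138, 0.314, 3.076]
wrist_force: [-0.7, 7.2, 1.1]
width: 0.0221
finger_force: 3.2
```

drive_tool --series '[[0.022,[0,-0.001,0],[0,0,0]],[0.022,[0,-0.002,0],[0,0,0]],[0.022,[0,-0.002,0],[0,0,0]]]'

```text
time: 20.9
tool_pos: [0.4486, 0.1506, 0.2938]
ee_rot: [-3.141, 0.314, 3.076]
wrist_force: [0.0, 8.9, 0.4]
width: 0.0221
finger_force: 4.4
```

drive_tool --series '[[0.022,[0,0.003,0],[0,0,0]],[0.03,[0,0.005,0],[0,0,0]],[0.04,[0,0.005,0],[0,0,0]],[0.04,[0,0.005,-0.04],[0,0,0]],[0.04,[0,0.005,-0.1],[0,0,0]]]'

```text
time: 21.52
tool_pos: [0.4176, 0.1548, 0.3871]
ee_rot: [-3.131, 0.309, 3.074]
wrist_force: [1.4, -0.6, 0.3]
width: 0.0398
finger_force: 0.0
```

drive_tool --series '[[0.04,[0,0,0],[0,0,0]],[0.04,[0,0,0],[0,0,0]]]'

```text
time: 21.78
tool_pos: [0.4183, 0.1555, 0.3884]
ee_rot: [-3.134, 0.314, 3.075]
wrist_force: [0.2, -0.5, -0.3]
width: 0.04
finger_force: 0.0
```

```bash
python3 - <<'E'
from plan import *
o=robot.get_obs(); im,c=snap('wrist','w8.png'); s,cs=snap('scene','s8.png'); M=B()
# lid disc: bright region around shut centre; handle: dark blob
g=im.astype(int); m=((g.min(2)>95)&(g.max(2)-g.min(2)<30)).astype(np.uint8); q=proj(c,N+M@[0,0,.008]); print('disc pred',q.round(1),'radius px',351*.034/np.linalg.norm(c['position']-N))
d=(im.max(2)<50).astype(np.uint8)
x,y=proj(c,lidpose(0,.034)[0]).astype(int); x0,y0=x-40,y-40
n,l,st,ce=cv2.connectedComponentsWithStats(d[y0:y0+80,x0:x0+80]); k=1+np.argmax(st[1:,4]); print('handle blob',st[k],ce[k]+[x0,y0])
for lift in(0,.014):
  for th in(0,.06,.2): print(lift,th,'handle top/bot',[proj(c,lidpose(th,h+lift)[0]).round(1).tolist() for h in(.054,.008)],'disc',proj(c,N+M@[.062-.062*np.cos(th),.062*np.sin(th),.008+lift]).round(1))
n,l,st,ce=cv2.connectedComponentsWithStats(m); k=l[int(q[1])-8,int(q[0])]; print('disc comp',[ (st[j].tolist(),ce[j].round(1).tolist()) for j in range(1,n) if st[j,4]>600])
x,y=proj(c,lidpose(0,.034)[0]).astype(int)
for r in range(y-90,y+60,4): print(r,''.join('#' if im[r,u].max()<50 else '.' if im[r,u].min()>110 else '-' for u in range(x-70,x+70,2)))
# scene: handle
for lift in(0,.014): print('scene handle top/bot',lift,[proj(cs,lidpose(0,h+lift)[0]).round(1).tolist() for h in(.054,.008)])
d=(s.max(2)<45).astype(np.uint8); x,y=proj(cs,lidpose(0,.034)[0]).astype(int)
for r in range(y-18,y+22): print(r,''.join('#' if s[r,u].max()<50 else '.' if s[r,u].min()>110 else '-' for u in range(x-25,x+40)))
E
```

```text
disc pred [282.3 226.6] radius px 36.457111589368964
handle blob [ 30  25  20  31 500] [282.39  211.666]
0 0 handle top/bot [[283.7, 218.9], [282.9, 203.3]] disc [282.3 226.6]
0 0.06 handle top/bot [[290.3, 219.2], [288.5, 203.6]] disc [286.4 226.8]
0 0.2 handle top/bot [[305.4, 221.4], [301.5, 205.5]] disc [295.8 228.2]
0.014 0 handle top/bot [[284.0, 224.7], [283.1, 207.5]] disc [282.5 231.8]
0.014 0.06 handle top/bot [[290.9, 225.0], [289.0, 207.8]] disc [286.7 232.1]
0.014 0.2 handle top/bot [[306.8, 227.3], [302.6, 209.8]] disc [296.6 233.5]
disc comp [([192, 158, 46, 193, 1704], [213.1, 276.1]), ([369, 162, 140, 129, 2903], [415.5, 205.6]), ([319, 180, 45, 171, 1611], [344.3, 284.8]), ([245, 190, 75, 116, 5023], [281.2, 241.7]), ([118, 224, 44, 36, 761], [139.5, 241.3])]
121 -----.---############--################################----####-------
125 ----------###----####-########################################--------
129 ----------###----################----#########################--------
133 ----------###----#######--##################-#################--------
137 --------
[... 4753 characters left out ...]

144 -------------------.....-----.........---#######------------##---
145 -----------------.......#-----.....-----#######------------------
146 ----------------.......-##---##-----##########-------------------
147 --------------........-##---##################-------------------
148 -------------........-###---#################--------------------
149 ------------.........#######################--.------------------
150 -----------.........-####################-#--..------------------
151 ----------..........##################---#--.--------------------
152 ----------.........-################---#-----.-------------------
153 ----------.........####################--------------------------
```

```bash
python3 -c "
from bench import robot
print(robot.close_job())"
```

```text
the job is handed in; nothing more can be done
None
```

I put all three bolts through the neck into the barrel, swung the lid round into its notch where it measures shut and flat on the rim, and handed the job in at about 22 s; the last look down the neck showed one bolt lying on the floor and the neck clear, I did not re-measure the tape, spanner or pliers afterwards, and I viewed 11 pictures against the limit of 10.

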